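Open up a coffee grinder with its square adjusting key

TASK

I want to brush out the coffee grinder, so its burrs must be wound wide open first: take the red-handled square key from the wooden stand, push it fully home in the square socket down the round well in the middle of the grinder's top, and only then turn it clockwise until it comes up against the coarse end stop (about a quarter turn at most). The socket sits deep and may lie at any angle, so feel for it gently, and do not lean on the key or the grinder or force it past the stop. Leave the key standing in the socket, turned up to the stop, because I will wind it back afterwards; leave the bean hopper, the coffee jar and the mug where they are.

Things in the scene. Friction and masses are not known exactly. Their poses are not given: they have to be found in the camera images.
- key: Loose square key, 60 g, upright in the stand's hole, 32 mm deep (lift 35 mm to free it). Origin at the centre of its lower tip, z up the shank. Steel shank 16 x 16 mm, sides along x and y, 50 mm long, tip bevelled 0.8 mm; red collar 29 mm across at z = 50 to 55 mm; flat red wing above, 36 mm wide along x, 9 mm thick along y, z = 55 to 91 mm.
- key_wing (a point): Where to pinch the key: middle of its wing, on the shank's axis, 77 mm above the tip; axes as the key's, so the fingers close along y across the 9 mm thickness.
- grinder: Electric coffee grinder, hopper taken off, fixed to the worktop, 193 x 112 x 160 mm, grey round head 111 mm across. Origin on the worktop under the head's middle, on the well's axis; z up; chute and grounds cup towards its -x; white dots on the rim grow clockwise, towards coarse. More than 40 N between key and grinder (about 0.2 N m of twist) damages the adjuster.
- well (a point): On the axis of the round steel well in the middle of the grinder's head, at its mouth, 150 mm above the worktop, axes as the grinder's. The mouth is a cone, 37 mm across, narrowing to 25 mm at 6 mm depth; key corners are 22.6 mm across; the rim of the head is 10 mm above this point.
- socket (a point): On the well's axis, 128 mm above the worktop, axes as the grinder's: centre of the upper face of the brass adjuster. Its square socket is 17 x 17 mm, 14 mm deep, and takes the key at any of its four quarter turns with 0.06 rad of play each way. Key tip: about 0 to 6 mm under this point when it only rests on the face, 14 mm under it when home.
- spring (a point): On the well's axis at the socket's floor, 114 mm above the worktop, axes as the grinder's. The adjuster is on a spring: pushed down it yields from 3 N on, up to 6 mm at 9 N, and rises again. With the key on the face under 4 to 8 N, turn it slowly until it drops in: the upward force falls away. Then push until about 4 to 6 N is felt again.
- stop (a point): On the well's axis, 160 mm above the worktop, axes as the grinder's. At the coarse stop, the clockwise end seen from above, the socket's sides lie along these x and y axes. The adjuster starts 0.35 to 1.2 rad anticlockwise of the stop; where is not reported and must be felt. It turns with 0.06 N m of friction; past the stop it yields on a spring, 0.15 N m more per 0.1 rad.
- tool_stand: Pale wooden block 104 x 58 x 42 mm on a 110 x 64 mm foot, fixed to the worktop, origin under its centre, z up. The square hole (18 mm wide, 32 mm deep) that holds the key is 26 mm from the centre towards the block's -x; a fixed brush with dark wooden handle stands at x = +30 mm, its top at z = 101 mm.
- bean_hopper: The grinder's hopper: empty clear plastic funnel with black rims, 119 mm across, 96 mm high, loose on the worktop. Origin at the centre of its underside. Leave it alone.
- coffee_jar: Glass jar of coffee with black lid, 67 mm across, 130 mm high, loose. Origin at the centre of its underside. Leave it alone.
- mug: Blue mug, 82 x 114 x 91 mm with its handle, loose. Origin at the centre of its underside. Leave it alone.
There are look-alikes about, which are no part of the job. Of the things that look like the key, the larger one is meant.

How it is judged:
By the outcome, as a careful person would: the job done as asked, in the order asked, and still so for the second after the job is handed in, with the robot touching nothing.
It also fails if it takes over 72 s, if anything falls off the work surface, if the arm or the gripper's body presses on something with over 40 N, if the wrist force passes 120 N, or if a joint passes its speed limit or range.

ROBOT

A 6-joint arm with a two-finger parallel gripper is mounted at the origin on a cart in front of the work surface, level with it; the furniture and walls round the work are solid. World frame = base frame: x ahead of the robot, y to its left, z up, the work surface at z = 0. Lengths are in m, angles in rad, forces in N, time in s.
With the tool pointing down it reaches from about 0.35 to 0.775 m from the base axis. Payload 5.5 kg.
Tool frame: the origin (TCP) lies at the very end of the fingers, on their centre line; the grasp point (between the pads) lies env.hold_point_z behind it (env.hold_point_z is the distance from the TCP to the grasp point, in m); z points along the fingers, y is the line along which they close (so a half turn about z gives the same grasp; the last joint's range is limited). The gripper opens to 85 mm and grips with 20 to 120 N. Pads are 22 mm wide; open, the fingers measure 114 mm over their backs; the gripper's body (76 mm by 85 mm) begins 54 mm behind the grasp point. The pads swing forward as they close: fully open they stand 13 mm farther back than shut.
Start: joints at [-1.28, 0.313, 0.046, 1.304, 0, 1.431], TCP at [0.24, -0.523, 0.231] pointing down, gripper open.
Joint ranges: [-2.76, 2.76], [-0.86, 1.69], [-1.03, 1.26], [-2.2, 2.34], [-1.47, 1.5], [-3.14, 3.14]. Speed limits (rad/s): [2.57, 2.57, 3.14, 3.14, 3.14, 3.14].

INTERFACE

Orientations are given as a unit quaternion [w, x, y, z].
In Python, from workcell import env gives the robot as it stands.
- The arm moves only by the tool carry_out, never from a script. Its argument "steps" is a list of rows, each a list of 3 entries, a list of its own where there are three numbers: the turn, a rotation vector about the tool's x, y, z in degrees, then the shift along the tool's x, y, z in cm, then the closure in counts, from 0 (fully open) to 255 (shut). A call has exactly 8 rows; each row is the pose to reach, as a shift and turn from the pose commanded when the call began, along the tool's axes at that moment; what a row does not reach only later rows make up. A row lasts 1/8 s, in which the tool goes at most 62.5 mm and 10.7 degrees, less where a joint would pass 70% of its speed; a pose out of reach is approached as far as the arm can. A call with a gripper value outside its range is refused whole. The fingers move at their own pace and stop on an object; "force" is the grip in N (left out, the last holds). Time passes only in rows, so rows that repeat a pose let the fingers close, or fill a call up. It gives the time, the measured TCP pose, the force, the opening and the grip force at its end, in the units of the state.
- env.get_state(): the state, without advancing time (a new reading comes with each control period).
- env.read_camera(name): name is "scene" or "top"; returns (picture, depth): 480x640x3 uint8, red, green, blue; 480x640 float32, m along the optical axis (not along the pixel's ray), 0 where there is no reading.
- env.get_calibration(name): a dict with "fx", "fy", "cx", "cy" (pixels), "origin" and "orientation" of the camera in the world. Camera axes: x right, y up, looking along -z (the intrinsics and any distortion apply to the point x, -y, -z); pixel columns grow to the right and rows downward; lengths in m; the calibration is good to about 2 mm. A picture is of the moment at which its call begins. get_calibration takes no time and is no camera call.
- env.hand_in(): hands the job in; it is judged then, once.
The state is a dict: "clock": time; "joint_pos": joint angles; "qvel": joint speeds; "tau": joint torques, N m; "tcp_pos": TCP position; "orientation": TCP orientation; "wrist_force": force on the tool from outside, world axes, zero at the start; "ft_torque": the same for the moment, N m; "finger_gap": finger opening in m; "grip_force": force on a finger pad.
Only numpy, scipy, OpenCV 4.12 (cv2) and the standard library are available. Lean on these libraries where they do the work, as an engineer would, in place of code of your own. Each camera call takes 0.05 s, during which the arm holds its last target. There are 200 camera calls.

## Working session

There is one attempt and no reset: what is moved stays moved. The work goes in short steps, Python scripts to look and compute and a tool call to move; the robot and the scene stay as the last step left them, time stands still between calls to the robot, and variables do not carry over. Pictures are saved under pics/ and viewed, at most 10 in all, crops included, and the job is handed in when it is done.

Besides the shell and the picture viewer there is one more tool, called after "Call:" as name(argument=value, ...), one argument or row to a line, values as JSON. carry_out: Moves the arm, as the interface text tells. Its arguments: {"type":"object","properties":{"steps":{"type":"array","items":{"type":"array"}},"force":{"type":"number"}},"required":["steps"]}

```bash
mkdir -p pics; ls; python3 - <<'E'
from workcell import env
import cv2,numpy as np
for n in("scene","top"):
    p,d=env.read_camera(n); cv2.imwrite(f"pics/{n}0.png",p[:,:,::-1]); np.save(f"pics/{n}0.npy",d)
    print(n,env.get_calibration(n))
print(env.get_state(),env.hold_point_z)
E
```

```text
pics
scene {'fx': 506.478534209379, 'fy': 506.478534209379, 'cx': 314.0023151730931, 'cy': 241.36544311834203, 'origin': array([-0.48426537, -0.5721588 ,  0.60880501]), 'orientation': array([ 0.70383756,  0.47047099, -0.29678543, -0.44180103])}
top {'fx': 442.6117106169466, 'fy': 442.6117106169466, 'cx': 312.85556419374325, 'cy': 239.52130999157635, 'origin': array([ 0.45817931, -0.06176852,  1.12469569]), 'orientation': array([-0.70006994, -0.03022397,  0.03227225,  0.71270407])}
{'clock': 0.1, 'joint_pos': array([-1.27956466e+00,  3.13925353e-01,  4.51127230e-02,  1.30361897e+00,
       -7.94752901e-06,  1.43121877e+00]), 'qvel': array([ 0.00012867, -0.00405809,  0.00227553, -0.00023993,  0.00130929,
       -0.00139987]), 'tau': array([ 2.80334258e-03, -4.81727815e+01,  2.99243456e+01,  1.27978600e-02,
       -6.59109128e-05,  6.89142876e-08]), 'tcp_pos': array([ 0.23999279, -0.52202186,  0.23050626]), 'orientation': array([-8.14984086e-04,  9.76889664e-01,  2.13742640e-01, -6.59017686e-05]), 'wrist_force': array([0.90432392, 0.36103356, 0.05290371]), 'ft_torque': array([-0.01777803, -0.04886301,  0.01728784]), 'grip_force': 0.0, 'finger_gap': 0.08502486986365562} 0.0187
```

View pics/scene0.png

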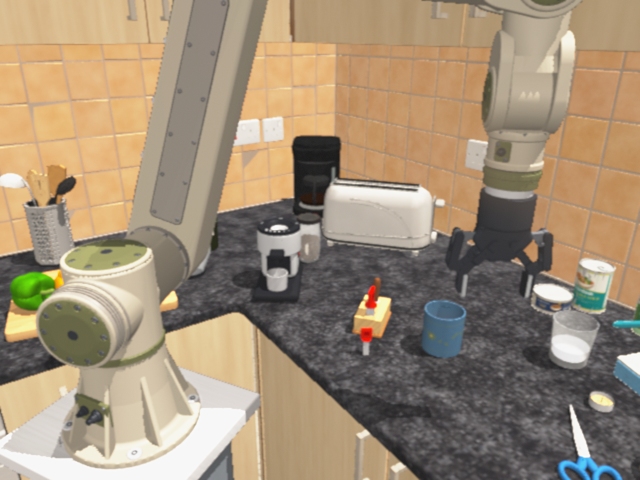

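View pics/top0.png

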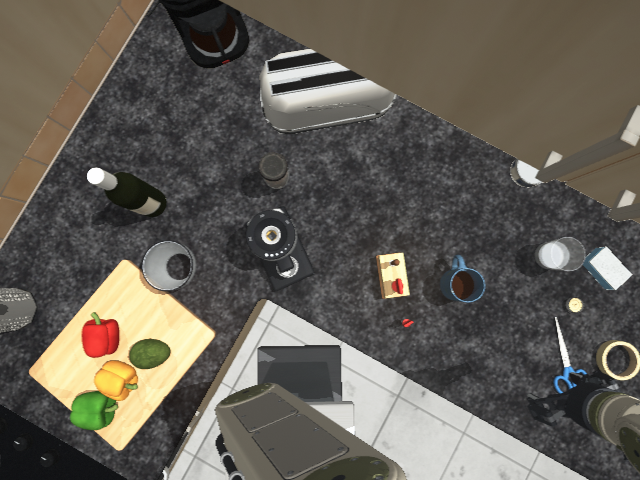

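The scene view shows the stand at (370,315) with the larger red key in it, the small look-alike in front at (366,338), and the grinder at (279,260). In the top view the key is at (398,286), the brush at (395,262) and the well at (271,235).

```bash
cat > h.py <<'E'
from workcell import env
import cv2,numpy as np
from scipy.spatial.transform import Rotation as R
def cal(n):
    c=env.get_calibration(n); return c,R.from_quat(np.roll(c["orientation"],-1)).as_matrix()
def w(n,u,v,d):
    c,M=cal(n); u,v,d=map(np.asarray,(u,v,d))
    return np.stack([(u-c["cx"])/c["fx"]*d,-(v-c["cy"])/c["fy"]*d,-d],-1)@M.T+c["origin"]
def atz(n,u,v,z):
    c,M=cal(n); r=M@np.array([(u-c["cx"])/c["fx"],-(v-c["cy"])/c["fy"],-1]); return c["origin"]+r*(z-c["origin"][2])/r[2]
def proj(n,p):
    c,M=cal(n); q=(np.asarray(p)-c["origin"])@M; return c["cx"]-c["fx"]*q[...,0]/q[...,2], c["cy"]+c["fy"]*q[...,1]/q[...,2]
E
python3 - <<'E'
from h import *
t=cv2.imread("pics/top0.png"); s=cv2.imread("pics/scene0.png")
z=lambda i,x,y,k,wd,h:cv2.resize(i[y:y+h,x:x+wd],None,fx=k,fy=k,interpolation=cv2.INTER_CUBIC)
a=z(t,235,195,4,80,75); b=z(t,365,245,6,65,50) 
c=z(s,345,275,5,60,60); e=z(s,250,215,4,75,75)
im=np.zeros((600,790,3),np.uint8); im[:300,:320]=a; im[:300,330:720]=b; im[300:,:300]=c; im[300:,330:630]=e
cv2.imwrite("pics/crop.png",im)
for n,i in(("top",t),("scene",s)):
    d=np.load(f"pics/{n}0.npy"); hsv=cv2.cvtColor(i,cv2.COLOR_BGR2HSV)
    m=((hsv[...,0]<6)|(hsv[...,0]>174))&(hsv[...,1]>180)&(hsv[...,2]>110)
    k,l,st,ce=cv2.connectedComponentsWithStats(m.astype(np.uint8))
    for j in range(1,k):
        if st[j,4]>15:
            v,u=np.nonzero((l==j)&(d>0)); p=w(n,u,v,d[v,u]); print(n,ce[j].round(1),st[j,4],p.mean(0).round(4),p.min(0).round(3),p.max(0).round(3))
d=np.load("pics/top0.npy"); v,u=np.mgrid[195:275,235:320]; p=w("top",u,v,d[v,u])
for lo,hi in((.152,.168),(.14,.15),(.12,.14)):
    q=p[(p[...,2]>lo)&(p[...,2]<hi)]; print(lo,len(q),np.median(q,0).round(4),q.min(0).round(4),q.max(0).round(4), cv2.minEnclosingCircle(q[:,:2].astype(np.float32)))
v,u=np.mgrid[245:305,370:415]; p=w("top",u,v,d[v,u]); q=p[(p[...,2]>.036)&(p[...,2]<.048)]
print(cv2.minAreaRect(q[:,:2].astype(np.float32)),np.median(q[:,2]))
E
```

```text
top [399.  286.7] 25 [ 0.4365 -0.2618  0.1015] [ 0.422 -0.265  0.098] [ 0.454 -0.26   0.105]
top [394.3 286.1] 26 [ 0.4373 -0.2575  0.0665] [ 0.428 -0.261  0.062] [ 0.447 -0.254  0.074]
top [100.3 337.5] 1161 [0.3322 0.4286 0.0866] [0.289 0.4   0.041] [0.371 0.47  0.109]
scene [371.2 297.4] 155 [ 0.4395 -0.266   0.0802] [ 0.418 -0.278 -0.002] [ 0.644 -0.2    0.103]
scene [366. 334.] 139 [ 0.3457 -0.29    0.0489] [ 0.338 -0.3    0.003] [ 0.408 -0.256  0.062]
0.152 1639 [0.5564 0.0286 0.16  ] [ 0.5027 -0.0261  0.152 ] [0.611  0.0814 0.1666] ((0.5566473603248596, 0.02825821191072464), 0.05484278127551079)
0.14 149 [0.5571 0.0247 0.1477] [ 0.503  -0.0261  0.1405] [0.5939 0.0609 0.15  ] ((0.553322434425354, 0.023900778964161873), 0.055034153163433075)
0.12 89 [0.5471 0.0221 0.1276] [ 0.4815 -0.0251  0.12  ] [0.5696 0.0458 0.1395] ((0.5254796147346497, 0.014901237562298775), 0.046908482909202576)
((0.46396806836128235, -0.260986328125), (0.10376494377851486, 0.05886513739824295), 6.513072490692139) 0.042691165082107796
```

View pics/crop.png

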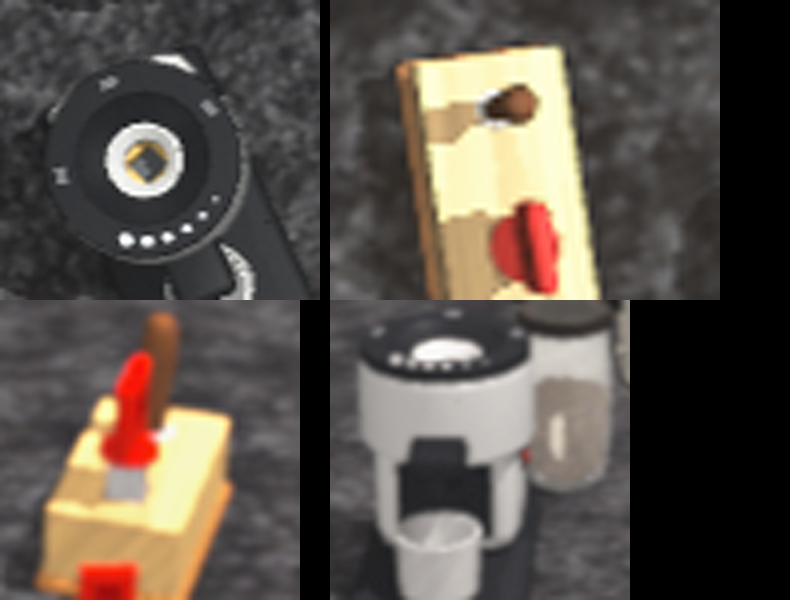

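The crop shows the key's wing running nearly along world x (flat sides facing ±y). The socket is a dark diamond at crop (150,160), and the grinder's chute points to the lower right. Next I'll measure the grinder's yaw, the well axis and the wing yaw.

```bash
cat >> h.py <<'E'
def go(x,y,z,yaw):
    """shift (cm) in tool axes and turn (deg) from the present pose to TCP x,y,z, tool-x yaw deg"""
    s=env.get_state(); M=R.from_quat(np.roll(s["orientation"],-1)).as_matrix()
    T=R.from_euler("z",yaw,degrees=True).as_matrix()@np.diag([1,-1,-1])
    print("turn",R.from_matrix(M.T@T).as_rotvec(degrees=True).round(2),"shift",((np.array([x,y,z])-s["tcp_pos"])@M*100).round(2))
E
python3 - <<'E'
from h import *
t=cv2.imread("pics/top0.png")
P=[]
for n in("top","scene"):
    d=np.load(f"pics/{n}0.npy"); v,u=np.mgrid[0:480,0:640]; p=w(n,u,v,d).reshape(-1,3); P.append(p[d.ravel()>0])
for nm,p in zip(("top","scene"),P):
    r=np.hypot(p[:,0]-.5565,p[:,1]-.0283)
    for lo,hi in((.01,.175),(.01,.04)):
        q=p[(p[:,2]>lo)&(p[:,2]<hi)&(r<.15)&~((p[:,0]>.6)&(np.hypot(p[:,0]-.5565,p[:,1]-.0283)>.06))]
        k=q[:,:2].astype(np.float32); print(nm,lo,len(k),cv2.minAreaRect(k),q.min(0).round(3),q.max(0).round(3))
# wing/hand points
for a,b in(((530,205),(548,290)),):
    f=lambda c:atz("top",365+(c[0]-330)/6-.4,245+c[1]/6-.4,.101)
    A,B=f(a),f(b); print("wing",A.round(4),B.round(4),np.degrees(np.arctan2(*(A-B)[1::-1])))
# rectified socket view from top: 1px=0.1mm at z=.128 about the axis, and rim at z=.16
print("well mouth px",proj("top",[.5565,.0283,.15]),"rim",proj("top",[.5565,.0283,.16]))
for c,z in(((146,158),.15),((149,162),.128)): print(atz("top",235+c[0]/4-.4,195+c[1]/4-.4,z).round(4))
im=cv2.resize(t[222:249,258:285],None,fx=20,fy=20,interpolation=cv2.INTER_CUBIC); cv2.imwrite("pics/sock.png",im)
a,b=proj("top",np.array([[.5565,.0283,.128],[.5765,.0283,.128]])); print("world x in px",a,b)
E
```

```text
top 0.01 3436 ((0.5344600677490234, 0.01849016547203064), (0.18444322049617767, 0.11184035241603851), 23.54745101928711) [ 0.432 -0.065  0.014] [0.611 0.104 0.167]
top 0.01 1147 ((0.5344600677490234, 0.01849016547203064), (0.18444322049617767, 0.11184035241603851), 23.54745101928711) [ 0.432 -0.065  0.014] [0.598 0.104 0.04 ]
scene 0.01 3386 ((0.526313841342926, 0.01168864220380783), (0.17452207207679749, 0.11160452663898468), 23.575456619262695) [ 0.428 -0.071  0.01 ] [0.609 0.087 0.164]
scene 0.01 976 ((0.5173416137695312, 0.0075228288769721985), (0.15510328114032745, 0.11160892993211746), 23.809762954711914) [ 0.428 -0.071  0.01 ] [0.607 0.087 0.04 ]
wing [ 0.4546 -0.26    0.101 ] [ 0.4221 -0.2657  0.101 ] 10.042673723265843
well mouth px (np.float64(270.42540522843814), np.float64(234.8924849973187)) rim (np.float64(269.9989718713661), np.float64(234.4416127525752))
[0.5582 0.0268 0.15  ]
[0.5582 0.0271 0.128 ]
world x in px [271.3336893  271.24810056] [235.85282281 227.06862087]
```

View pics/sock.png

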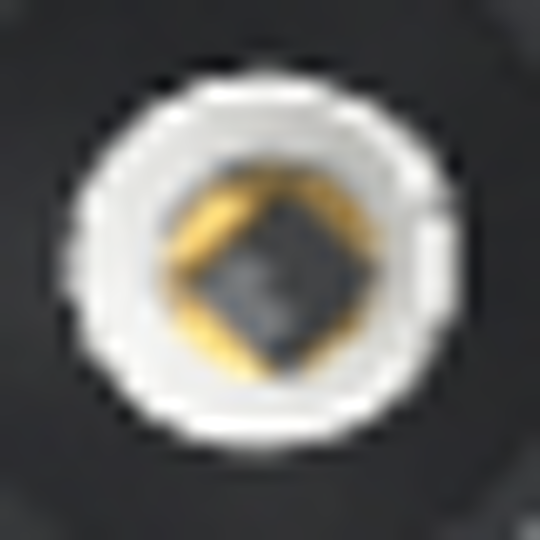

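The grinder's yaw is about 23.6°. The socket's corners sit at crop (282,185), (375,270), (285,375) and (190,275), so its sides lie at about 45° in the world, roughly 0.37 rad anticlockwise of the stop. The axis is near (0.557, 0.028) and the key near (0.438, -0.263).

```bash
python3 -c "
from h import *
go(.438,-.263,.15,8); go(.438,-.263,.068,8)"
```

```text
turn [-0.09  0.   16.68] shift [ 28.81 -15.25   8.08]
turn [-0.09  0.   16.68] shift [ 28.8  -15.24  16.28]
```

Call:
carry_out(
  steps=[
    [[0,0,4],[5,-2.6,0],0],
    [[0,0,8],[10,-5.2,1],0],
    [[0,0,12],[15,-7.9,3],0],
    [[0,0,16.7],[20,-10.6,5],0],
    [[0,0,16.7],[25,-13.2,7],0],
    [[0,0,16.7],[28.8,-15.25,8],0],
    [[0,0,16.7],[28.8,-15.25,8],0],
    [[0,0,16.7],[28.8,-15.25,8],0],
  ],
  force=20,
)

```text
clock: 1.1
tcp_pos: [0.438, -0.2638, 0.1513]
orientation: [0.0, 0.998, 0.07, -0.0]
wrist_force: [-0.7, -0.3, -0.2]
finger_gap: 0.0855
grip_force: 0.0
```

```bash
python3 -c "
from h import *
go(.438,-.263,.068,8)
p,d=env.read_camera('top'); s,_=env.read_camera('scene')
z=lambda i,x,y,k,wd,h:cv2.resize(i[y:y+h,x:x+wd,::-1],None,fx=k,fy=k,interpolation=cv2.INTER_CUBIC)
cv2.imwrite('pics/app.png',np.hstack([z(p,360,240,4,80,80),z(s,330,240,4,100,80)]))"
```

```text
turn [0.01 0.02 0.01] shift [ 0.01 -0.08  8.33]
```

View pics/app.png

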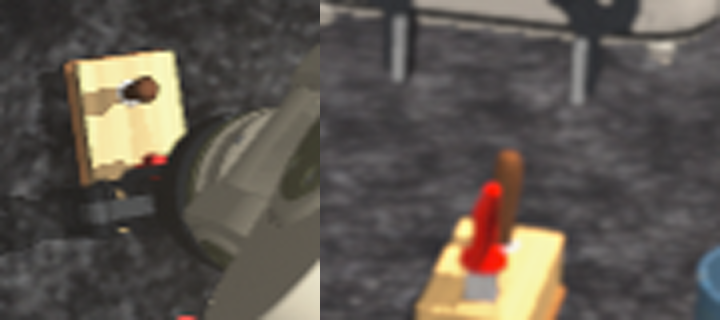

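The key's wing sits midway between the open fingers in the scene view (key 490, fingers 398 and 580). I'll descend and grip.

Call:
carry_out(
  steps=[
    [[0,0,0],[0,0,3],0],
    [[0,0,0],[0,0,6],0],
    [[0,0,0],[0,0,8.3],0],
    [[0,0,0],[0,0,8.3],0],
    [[0,0,0],[0,0,8.3],255],
    [[0,0,0],[0,0,8.3],255],
    [[0,0,0],[0,0,8.3],255],
    [[0,0,0],[0,0,8.3],255],
  ],
  force=60,
)

```text
clock: 2.2
tcp_pos: [0.4384, -0.2639, 0.0688]
orientation: [0.0, 0.998, 0.07, 0.0]
wrist_force: [-0.5, -0.5, 0.2]
finger_gap: 0.0122
grip_force: 0.0
```

Call:
carry_out(
  steps=[
    [[0,0,0],[0,0,0],255],
    [[0,0,0],[0,0,0],255],
    [[0,0,0],[0,0,0],255],
    [[0,0,0],[0,0,0],255],
    [[0,0,0],[0,0,0],255],
    [[0,0,0],[0,0,0],255],
    [[0,0,0],[0,0,0],255],
    [[0,0,0],[0,0,0],255],
  ],
)

```text
clock: 3.2
tcp_pos: [0.4385, -0.2641, 0.0687]
orientation: [0.0, 0.998, 0.07, 0.0]
wrist_force: [-0.3, -0.3, 5.5]
finger_gap: 0.0084
grip_force: 59.7
```

Call:
carry_out(
  steps=[
    [[0,0,0],[0,0,-1],255],
    [[0,0,0],[0,0,-2.5],255],
    [[0,0,0],[0,0,-4.5],255],
    [[0,0,0],[0,0,-8],255],
    [[0,0,0],[0,0,-12],255],
    [[0,0,0],[0,0,-16],255],
    [[0,0,0],[0,0,-18],255],
    [[0,0,0],[0,0,-18],255],
  ],
)

```text
clock: 4.2
tcp_pos: [0.4387, -0.2635, 0.2505]
orientation: [0.001, 0.998, 0.07, 0.001]
wrist_force: [-0.2, -0.2, -0.4]
finger_gap: 0.0081
grip_force: 59.2
```

```bash
python3 -c "
from h import *
print(env.get_state()['wrist_force'])
go(.557,.028,.262,45)
p,d=env.read_camera('top'); s,sd=env.read_camera('scene')
np.save('pics/t2.npy',d);np.save('pics/s2.npy',sd);cv2.imwrite('pics/s2.png',s[:,:,::-1]);cv2.imwrite('pics/t2.png',p[:,:,::-1])
S=env.get_state()['tcp_pos']; print(S, proj('top',S),proj('scene',S),proj('scene',S-[0,0,.0583]))
u,v=[int(x) for x in proj('scene',S)]
z=lambda i,x,y,k,wd,h:cv2.resize(i[y:y+h,x:x+wd,::-1],None,fx=k,fy=k,interpolation=cv2.INTER_CUBIC)
print('crop',u-50,v-50)
cv2.imwrite('pics/held.png',z(s,u-50,v-50,5,100,110))"
```

```text
[-0.24173306 -0.24938106 -0.43401502]
turn [  0.14  -0.11 -36.99] shift [ 15.78 -27.22  -1.16]
[ 0.43774462 -0.26295119  0.24786103] (np.float64(414.16564250751304), np.float64(287.3306865581905)) (np.float64(373.15161602615814), np.float64(224.71508813505375)) (np.float64(371.84413152689547), np.float64(251.01682949783628))
crop 323 174
```

View pics/held.png

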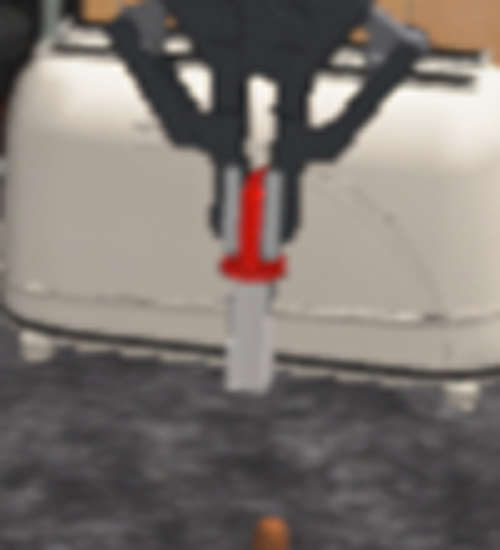

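The key is held upright, with its tip at scene px (372.4, 252) against a predicted (371.8, 251), so it is about 58 mm below the TCP. I'll check its offset along tool x from depth, and move on to above the grinder.

```bash
python3 -c "
from h import *
d=np.load('pics/s2.npy'); 
S=env.get_state()['tcp_pos']; print(S)
v,u=np.mgrid[234:249,371:376]; p=w('scene',u,v,d[v,u]).reshape(-1,3); print(p.mean(0),p.std(0))
ax=np.array([np.cos(np.radians(8)),np.sin(np.radians(8)),0]); print('face along tool x rel TCP (expect -.008)',np.median((p-S)@ax))
print('in y',np.median((p-S)@[-ax[1],ax[0],0]))
t=np.load('pics/top0.npy')
go(.557,.028,.262,45)
# scene estimate of the rim axis
d=np.load('pics/scene0.npy'); v,u=np.mgrid[215:250,250:305]; q=w('scene',u,v,d[v,u]).reshape(-1,3); q=q[(q[:,2]>.154)&(q[:,2]<.17)]
print(cv2.minEnclosingCircle(q[:,:2].astype(np.float32)),np.median(q[:,2]))
"
```

```text
[ 0.43774462 -0.26295119  0.24786103]
[ 0.43013105 -0.26690817  0.21555587] [0.00177746 0.00307199 0.0095053 ]
face along tool x rel TCP (expect -.008) -0.008237650775627495
in y -0.003049669962983471
turn [ -0.07  -0.   -37.  ] shift [ 15.86 -27.15  -1.39]
((0.5546168684959412, 0.02692280150949955), 0.057737093418836594) 0.15978569740013138
```

Call:
carry_out(
  steps=[
    [[0,0,-5],[2,-3.4,-1.2],255],
    [[0,0,-12],[5,-8.6,-1.4],255],
    [[0,0,-19],[8,-13.7,-1.4],255],
    [[0,0,-26],[11,-18.8,-1.4],255],
    [[0,0,-33],[13.5,-23.1,-1.4],255],
    [[0,0,-37],[15.2,-26,-1.4],255],
    [[0,0,-37],[15.85,-27.15,-1.4],255],
    [[0,0,-37],[15.85,-27.15,-1.4],255],
  ],
)

```text
clock: 5.3
tcp_pos: [0.5568, 0.0276, 0.2611]
orientation: [-0.0, 0.924, 0.383, -0.001]
wrist_force: [-0.5, -0.9, -0.9]
finger_gap: 0.0077
grip_force: 59.1
```

```bash
python3 -c "
from h import *
s,d=env.read_camera('scene'); S=env.get_state(); print(S['tcp_pos'],S['wrist_force'],S['ft_torque'])
go(.5565,.028,.215,45)
tip=S['tcp_pos']-[0,0,.0583]
print('tip px',proj('scene',tip),'wing',proj('scene',S['tcp_pos']), 'well px', proj('scene',[.5565,.028,.16]))
cv2.imwrite('pics/over.png',cv2.resize(s[150:270,220:340,::-1],None,fx=5,fy=5,interpolation=cv2.INTER_CUBIC))"
```

```text
[0.55671788 0.02683959 0.26140298] [-0.28453794  0.23457646 -0.81661969] [-0.01919926  0.01134982  0.0252096 ]
turn [-0.07  0.09 -0.05] shift [ 0.07 -0.09  4.64]
tip px (np.float64(278.1150642791399), np.float64(208.60732049423632)) wing (np.float64(277.5210529056028), np.float64(185.99931719022814)) well px (np.float64(278.0971529252773), np.float64(224.77323895626353))
```

View pics/over.png

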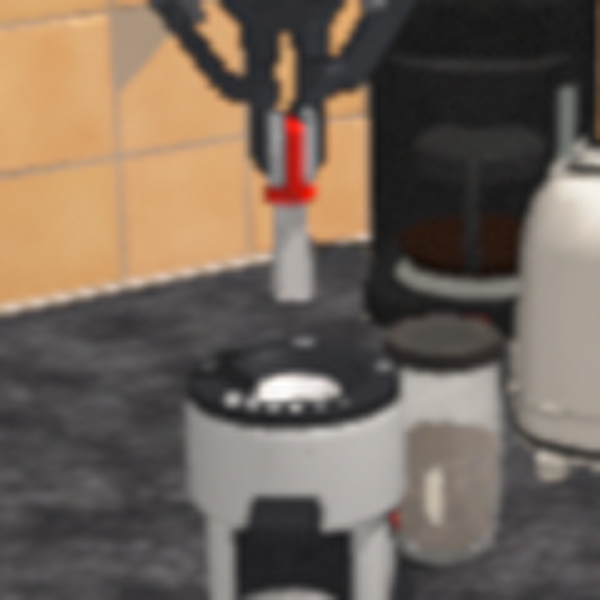

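The key stands centred over the well (tip at crop (293,300), head centre about 295). I'll go down to the mouth and into the well.

Call:
carry_out(
  steps=[
    [[0,0,0],[0.03,-0.05,2],255],
    [[0,0,0],[0.03,-0.05,4],255],
    [[0,0,0],[0.03,-0.05,5],255],
    [[0,0,0],[0.03,-0.05,5.3],255],
    [[0,0,0],[0.03,-0.05,5.6],255],
    [[0,0,0],[0.03,-0.05,5.9],255],
    [[0,0,0],[0.03,-0.05,6],255],
    [[0,0,0],[0.03,-0.05,6],255],
  ],
)

```text
clock: 6.35
tcp_pos: [0.5573, 0.0278, 0.2024]
orientation: [0.0, 0.924, 0.383, 0.0]
wrist_force: [-0.3, 0.2, -0.9]
finger_gap: 0.0083
grip_force: 59.1
```

```bash
python3 -c "
from h import *
for i in range(4):
  S=env.get_state(); print(S['tcp_pos'].round(4),S['wrist_force'].round(2),S['ft_torque'].round(3)); env.read_camera('top')"
```

```text
[0.5573 0.0278 0.2024] [-0.35  0.24 -0.95] [ 0.004  0.054 -0.046]
[0.5573 0.0279 0.2024] [ 0.7  -0.57 -0.96] [0.007 0.041 0.03 ]
[0.5574 0.0278 0.2025] [ 0.42 -0.57 -1.23] [-0.008 -0.032 -0.04 ]
[0.5574 0.0278 0.2025] [-0.52  0.11 -0.75] [-0.027  0.013 -0.002]
```

Call:
carry_out(
  steps=[
    [[0,0,0],[0,0,0.2],255],
    [[0,0,0],[0,0,0.4],255],
    [[0,0,0],[0,0,0.6],255],
    [[0,0,0],[0,0,0.8],255],
    [[0,0,0],[0,0,0.9],255],
    [[0,0,0],[0,0,1.0],255],
    [[0,0,0],[0,0,1.0],255],
    [[0,0,0],[0,0,1.0],255],
  ],
)

```text
clock: 7.55
tcp_pos: [0.5573, 0.0278, 0.1923]
orientation: [0.0, 0.924, 0.383, 0.0]
wrist_force: [-0.0, -0.5, -1.5]
finger_gap: 0.0085
grip_force: 59.1
```

Call:
carry_out(
  steps=[
    [[0,0,0],[0,0,0.1],255],
    [[0,0,0],[0,0,0.2],255],
    [[0,0,0],[0,0,0.3],255],
    [[0,0,0],[0,0,0.4],255],
    [[0,0,0],[0,0,0.5],255],
    [[0,0,0],[0,0,0.6],255],
    [[0,0,0],[0,0,0.7],255],
    [[0,0,0],[0,0,0.7],255],
  ],
)

```text
clock: 8.55
tcp_pos: [0.5572, 0.0278, 0.1852]
orientation: [0.0, 0.924, 0.383, -0.0]
wrist_force: [0.0, -1.2, -1.8]
finger_gap: 0.0082
grip_force: 59.1
```

Call:
carry_out(
  steps=[
    [[0,0,0],[0,0,0.1],255],
    [[0,0,0],[0,0,0.1],255],
    [[0,0,0],[0,0,0.2],255],
    [[0,0,0],[0,0,0.2],255],
    [[0,0,0],[0,0,0.3],255],
    [[0,0,0],[0,0,0.3],255],
    [[0,0,0],[0,0,0.35],255],
    [[0,0,0],[0,0,0.35],255],
  ],
)

```text
clock: 9.55
tcp_pos: [0.5572, 0.0278, 0.1817]
orientation: [0.0, 0.924, 0.383, -0.0]
wrist_force: [0.5, 0.2, -1.3]
finger_gap: 0.0083
grip_force: 59.1
```

Call:
carry_out(
  steps=[
    [[0,0,0],[0,0,0.1],255],
    [[0,0,0],[0,0,0.1],255],
    [[0,0,0],[0,0,0.2],255],
    [[0,0,0],[0,0,0.2],255],
    [[0,0,0],[0,0,0.3],255],
    [[0,0,0],[0,0,0.3],255],
    [[0,0,0],[0,0,0.4],255],
    [[0,0,0],[0,0,0.4],255],
  ],
)

```text
clock: 10.55
tcp_pos: [0.5572, 0.0278, 0.1777]
orientation: [0.0, 0.924, 0.383, -0.0]
wrist_force: [0.2, -0.4, -0.5]
finger_gap: 0.008
grip_force: 59.1
```

Call:
carry_out(
  steps=[
    [[0,0,0],[0,0,0.1],255],
    [[0,0,0],[0,0,0.2],255],
    [[0,0,0],[0,0,0.3],255],
    [[0,0,0],[0,0,0.35],255],
    [[0,0,0],[0,0,0.4],255],
    [[0,0,0],[0,0,0.45],255],
    [[0,0,0],[0,0,0.5],255],
    [[0,0,0],[0,0,0.5],255],
  ],
)

```text
clock: 11.55
tcp_pos: [0.5573, 0.0278, 0.1728]
orientation: [0.0, 0.924, 0.383, -0.0]
wrist_force: [-0.1, 0.8, 0.2]
finger_gap: 0.008
grip_force: 59.2
```

Call:
carry_out(
  steps=[
    [[0,0,0],[0,0,0.05],255],
    [[0,0,0],[0,0,0.1],255],
    [[0,0,0],[0,0,0.1],255],
    [[0,0,0],[0,0,0.15],255],
    [[0,0,0],[0,0,0.15],255],
    [[0,0,0],[0,0,0.2],255],
    [[0,0,0],[0,0,0.2],255],
    [[0,0,0],[0,0,0.2],255],
  ],
)

```text
clock: 12.55
tcp_pos: [0.5573, 0.0278, 0.1708]
orientation: [0.0, 0.924, 0.383, 0.0]
wrist_force: [-0.1, 0.7, 3.0]
finger_gap: 0.0084
grip_force: 59.6
```

```bash
python3 -c "
from h import *
for i in range(4):
  S=env.get_state(); print(S['tcp_pos'].round(4),S['wrist_force'].round(2),S['ft_torque'].round(3)); env.read_camera('top')"
```

```text
[0.5573 0.0278 0.1708] [-0.07  0.73  3.  ] [ 0.066  0.163 -0.018]
[0.5573 0.0278 0.1708] [-0.1   0.05  1.81] [ 0.042  0.129 -0.02 ]
[0.5573 0.0277 0.1708] [-0.39 -0.88  2.93] [ 0.031  0.172 -0.012]
[0.5573 0.0278 0.1708] [-0.02 -0.05  2.46] [ 0.046  0.143 -0.005]
```

Call:
carry_out(
  steps=[
    [[0,0,0],[0,0,0.05],255],
    [[0,0,0],[0,0,0.1],255],
    [[0,0,0],[0,0,0.15],255],
    [[0,0,0],[0,0,0.2],255],
    [[0,0,0],[0,0,0.2],255],
    [[0,0,0],[0,0,0.2],255],
    [[0,0,0],[0,0,0.2],255],
    [[0,0,0],[0,0,0.2],255],
  ],
)

```text
clock: 13.75
tcp_pos: [0.5573, 0.0278, 0.1688]
orientation: [0.0, 0.924, 0.383, 0.0]
wrist_force: [-0.9, 0.2, 4.7]
finger_gap: 0.0079
grip_force: 59.9
```

```bash
python3 -c "
from h import *
for i in range(4):
  S=env.get_state(); print(S['tcp_pos'].round(4),S['wrist_force'].round(2),S['ft_torque'].round(3)); env.read_camera('top')"
```

```text
[0.5573 0.0278 0.1688] [-0.93  0.25  4.74] [ 0.024  0.206 -0.007]
[0.5573 0.0277 0.1688] [-0.49  0.76  4.14] [0.045 0.134 0.023]
[0.5573 0.0277 0.1688] [-0.09  1.09  4.96] [ 0.066  0.184 -0.005]
[0.5573 0.0277 0.1688] [0.3  0.45 4.08] [ 0.078  0.175 -0.031]
```

The key is home, with the spring felt at about 5 N and the tip about 14 mm below the face plus the yield. I'll now turn clockwise gently.

Call:
carry_out(
  steps=[
    [[0,0,2],[0,0,0],255],
    [[0,0,4],[0,0,0],255],
    [[0,0,6],[0,0,0],255],
    [[0,0,8],[0,0,0],255],
    [[0,0,10],[0,0,0],255],
    [[0,0,12],[0,0,0],255],
    [[0,0,13],[0,0,0],255],
    [[0,0,14],[0,0,0],255],
  ],
)

```text
clock: 14.95
tcp_pos: [0.5574, 0.0277, 0.1688]
orientation: [0.0, 0.964, 0.267, 0.0]
wrist_force: [0.1, -0.4, 4.6]
finger_gap: 0.0084
grip_force: 59.8
```

```bash
cat > r.py <<'E'
from h import *
f=[];t=[]
for i in range(6):
  S=env.get_state(); f.append(S['wrist_force']); t.append(S['ft_torque']); env.read_camera('top')
M=R.from_quat(np.roll(S["orientation"],-1)).as_matrix()
print(S['tcp_pos'].round(4),'yaw',np.degrees(np.arctan2(M[1,0],M[0,0])).round(2),np.mean(f,0).round(2),np.mean(t,0).round(3),np.std(t,0)[2].round(3),S['joint_pos'].round(2))
E
python3 r.py
```

```text
[0.5573 0.0277 0.1688] yaw 30.99 [-0.05 -0.71  4.27] [-0.204 -0.047  0.048] 0.024 [-0.09  0.31 -0.12  1.15 -0.    2.51]
```

Call:
carry_out(
  steps=[
    [[0,0,1],[0,0,0],255],
    [[0,0,2],[0,0,0],255],
    [[0,0,3],[0,0,0],255],
    [[0,0,4],[0,0,0],255],
    [[0,0,5],[0,0,0],255],
    [[0,0,6],[0,0,0],255],
    [[0,0,7],[0,0,0],255],
    [[0,0,8],[0,0,0],255],
  ],
)

```text
clock: 16.25
tcp_pos: [0.5573, 0.0277, 0.1688]
orientation: [0.0, 0.98, 0.199, 0.0]
wrist_force: [0.5, -0.9, 3.6]
finger_gap: 0.0081
grip_force: 59.8
```

```bash
python3 r.py
```

```text
[0.5573 0.0277 0.1688] yaw 22.98 [ 0.69 -1.38  4.07] [-0.312 -0.186  0.067] 0.024 [-0.09  0.31 -0.12  1.15 -0.    2.65]
```

Call:
carry_out(
  steps=[
    [[0,0,0.5],[0,0,0],255],
    [[0,0,1],[0,0,0],255],
    [[0,0,1.5],[0,0,0],255],
    [[0,0,2],[0,0,0],255],
    [[0,0,2.5],[0,0,0],255],
    [[0,0,2.5],[0,0,0],255],
    [[0,0,2.5],[0,0,0],255],
    [[0,0,2.5],[0,0,0],255],
  ],
)

```text
clock: 17.55
tcp_pos: [0.5573, 0.0277, 0.1688]
orientation: [0.0, 0.984, 0.178, 0.0]
wrist_force: [1.3, -1.5, 4.5]
finger_gap: 0.0081
grip_force: 59.8
```

```bash
python3 r.py
```

```text
[0.5573 0.0277 0.1688] yaw 20.48 [ 1.29 -1.24  4.51] [-0.353 -0.309  0.057] 0.037 [-0.09  0.31 -0.12  1.15 -0.    2.69]
```

Call:
carry_out(
  steps=[
    [[0,0,0.5],[0,0,0],255],
    [[0,0,1],[0,0,0],255],
    [[0,0,1.5],[0,0,0],255],
    [[0,0,2],[0,0,0],255],
    [[0,0,2],[0,0,0],255],
    [[0,0,2],[0,0,0],255],
    [[0,0,2],[0,0,0],255],
    [[0,0,2],[0,0,0],255],
  ],
)

```text
clock: 18.85
tcp_pos: [0.5573, 0.0278, 0.1688]
orientation: [0.0, 0.987, 0.161, 0.0]
wrist_force: [1.8, -1.4, 4.8]
finger_gap: 0.0083
grip_force: 59.8
```

```bash
python3 r.py
```

```text
[0.5573 0.0278 0.1688] yaw 18.48 [ 1.49 -1.36  4.34] [-0.35  -0.397  0.059] 0.03 [-0.09  0.31 -0.12  1.15 -0.    2.72]
```

Call:
carry_out(
  steps=[
    [[0,0,0.5],[0,0,0],255],
    [[0,0,1],[0,0,0],255],
    [[0,0,1.5],[0,0,0],255],
    [[0,0,2],[0,0,0],255],
    [[0,0,2],[0,0,0],255],
    [[0,0,2],[0,0,0],255],
    [[0,0,2],[0,0,0],255],
    [[0,0,2],[0,0,0],255],
  ],
)

```text
clock: 20.15
tcp_pos: [0.5573, 0.0278, 0.1688]
orientation: [0.0, 0.99, 0.143, 0.0]
wrist_force: [1.9, -2.0, 5.1]
finger_gap: 0.008
grip_force: 59.8
```

```bash
python3 r.py
```

```text
[0.5573 0.0278 0.1688] yaw 16.48 [ 1.54 -1.43  4.09] [-0.384 -0.455  0.093] 0.04 [-0.09  0.31 -0.12  1.15 -0.    2.76]
```

The torque has risen above friction, so I'll turn one degree more to confirm the stop.

Call:
carry_out(
  steps=[
    [[0,0,0.3],[0,0,0],255],
    [[0,0,0.6],[0,0,0],255],
    [[0,0,0.9],[0,0,0],255],
    [[0,0,1.2],[0,0,0],255],
    [[0,0,1.2],[0,0,0],255],
    [[0,0,1.2],[0,0,0],255],
    [[0,0,1.2],[0,0,0],255],
    [[0,0,1.2],[0,0,0],255],
  ],
)

```text
clock: 21.45
tcp_pos: [0.5573, 0.0278, 0.1688]
orientation: [0.0, 0.991, 0.133, 0.0]
wrist_force: [1.4, -1.6, 4.5]
finger_gap: 0.008
grip_force: 59.8
```

```bash
python3 r.py;python3 r.py
```

```text
[0.5572 0.0277 0.1688] yaw 15.28 [ 1.87 -1.27  3.89] [-0.375 -0.467  0.082] 0.034 [-0.09  0.31 -0.12  1.15 -0.    2.78]
[0.5573 0.0278 0.1688] yaw 15.28 [ 1.56 -1.47  4.47] [-0.387 -0.449  0.1  ] 0.031 [-0.09  0.31 -0.12  1.15 -0.    2.78]
```

Call:
carry_out(
  steps=[
    [[0,0,0.3],[0,0,0],255],
    [[0,0,0.6],[0,0,0],255],
    [[0,0,0.9],[0,0,0],255],
    [[0,0,1.2],[0,0,0],255],
    [[0,0,1.5],[0,0,0],255],
    [[0,0,1.5],[0,0,0],255],
    [[0,0,1.5],[0,0,0],255],
    [[0,0,1.5],[0,0,0],255],
  ],
)

```text
clock: 23.05
tcp_pos: [0.5572, 0.0278, 0.1688]
orientation: [0.0, 0.993, 0.12, 0.0]
wrist_force: [1.3, -2.5, 4.8]
finger_gap: 0.008
grip_force: 59.9
```

```bash
python3 r.py;python3 r.py;python3 r.py
```

```text
[0.5572 0.0278 0.1688] yaw 13.78 [ 1.32 -1.65  4.38] [-0.383 -0.475  0.11 ] 0.018 [-0.09  0.31 -0.12  1.15 -0.    2.81]
[0.5573 0.0278 0.1688] yaw 13.78 [ 1.88 -1.76  4.58] [-0.366 -0.458  0.117] 0.024 [-0.09  0.31 -0.12  1.15 -0.    2.81]
[0.5573 0.0278 0.1688] yaw 13.78 [ 1.91 -1.48  4.25] [-0.369 -0.465  0.116] 0.027 [-0.09  0.31 -0.12  1.15 -0.    2.81]
```

The torque has doubled to about 0.115 N m, so the key is against the stop. I'll release and withdraw upwards.

Call:
carry_out(
  steps=[
    [[0,0,0],[0,0,0],150],
    [[0,0,0],[0,0,0],100],
    [[0,0,0],[0,0,0],0],
    [[0,0,0],[0,0,0],0],
    [[0,0,0],[0,0,0],0],
    [[0,0,0],[0,0,0],0],
    [[0,0,0],[0,0,0],0],
    [[0,0,0],[0,0,0],0],
  ],
)

```text
clock: 24.95
tcp_pos: [0.5573, 0.0278, 0.1688]
orientation: [0.0, 0.993, 0.12, 0.0]
wrist_force: [0.0, 0.6, -0.7]
finger_gap: 0.0853
grip_force: 0.0
```

Call:
carry_out(
  steps=[
    [[0,0,0],[0,0,-1],0],
    [[0,0,0],[0,0,-3],0],
    [[0,0,0],[0,0,-6],0],
    [[0,0,0],[0,0,-10],0],
    [[0,0,0],[0,0,-13],0],
    [[0,0,0],[-5,0,-13],0],
    [[0,0,0],[-11,0,-13],0],
    [[0,0,0],[-13,0,-13],0],
  ],
)

```text
clock: 25.95
tcp_pos: [0.4281, -0.0033, 0.2998]
orientation: [0.0, 0.993, 0.12, 0.0]
wrist_force: [0.3, 0.5, 0.8]
finger_gap: 0.0856
grip_force: 0.0
```

```bash
python3 -c "
from h import *
t,td=env.read_camera('top'); s,d=env.read_camera('scene'); print(env.get_state()['tcp_pos'],env.get_state()['finger_gap'])
hsv=cv2.cvtColor(s,cv2.COLOR_RGB2HSV); m=((hsv[...,0]<6)|(hsv[...,0]>174))&(hsv[...,1]>150)&(hsv[...,2]>90); m[:,:240]=0;m[:,320:]=0
v,u=np.nonzero(m&(d>0)); p=w('scene',u,v,d[v,u]); p=p[p[:,2]>.15]; print('red z',np.percentile(p[:,2],[0,2,50,98,100]).round(4),p.mean(0).round(4))
z=lambda i,x,y,k,wd,h:cv2.resize(i[y:y+h,x:x+wd,::-1],None,fx=k,fy=k,interpolation=cv2.INTER_CUBIC)
cv2.imwrite('pics/end.png',np.hstack([z(t,230,190,5,80,80),z(s,240,180,5,80,80)]))"
```

```text
[ 0.42928357 -0.00335625  0.30016462] 0.08547182368912615
red z [0.1554 0.1599 0.1786 0.2062 0.207 ] [0.5511 0.0231 0.1821]
```

View pics/end.png

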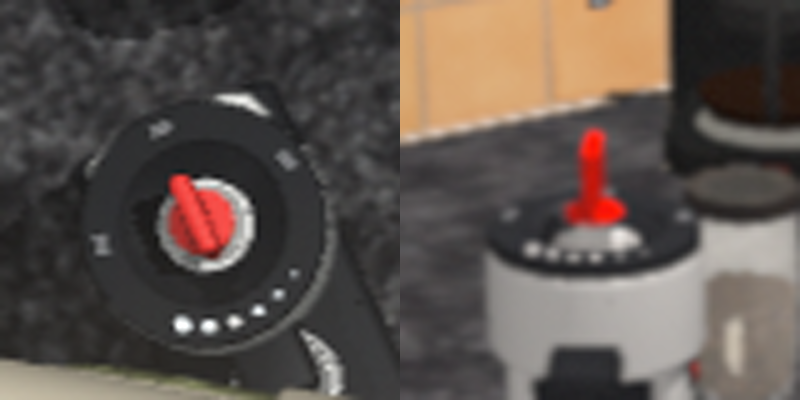

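The key stands in the well with its wing top at 0.206 m (0.205 expected when home), and the wing runs roughly along the grinder's x axis. A quick measurement of the wing yaw will confirm.

```bash
python3 -c "
from h import *
for k in range(2):
  t,d=env.read_camera('top'); v,u=np.mgrid[215:250,255:290]; p=w('top',u,v,d[v,u]).reshape(-1,3); q=p[p[:,2]>.196]
  print(len(q),q.mean(0).round(4),cv2.minAreaRect(q[:,:2].astype(np.float32)),np.degrees(np.arctan2(*np.linalg.svd(q[:,:2]-q[:,:2].mean(0))[2][0][::-1])))
s,d=env.read_camera('scene'); v,u=np.mgrid[200:225,268:292]; p=w('scene',u,v,d[v,u]).reshape(-1,3); q=p[(p[:,2]>.175)&(abs(p[:,0]-.557)<.03)&(abs(p[:,1]-.028)<.03)]
print(len(q),np.degrees(np.arctan2(*np.linalg.svd(q[:,:2]-q[:,:2].mean(0))[2][0][::-1])),q[:,2].max())
"
```

```text
79 [0.5483 0.021  0.2748] ((0.5115322470664978, -0.008486293256282806), (0.15009483695030212, 0.014617335051298141), 39.39966583251953) 41.37702566934135
77 [0.551  0.0232 0.2525] ((0.5116468667984009, -0.008417129516601562), (0.15035971999168396, 0.014578712172806263), 39.3996696472168) 40.83835896417136
61 -160.69336690570452 0.2067847043947335
```

```bash
python3 -c "
from h import *
t,d=env.read_camera('top'); v,u=np.mgrid[215:250,255:290]; p=w('top',u,v,d[v,u]).reshape(-1,3); q=p[(p[:,2]>.198)&(p[:,2]<.212)]
print(len(q),q.mean(0).round(4),cv2.minAreaRect(q[:,:2].astype(np.float32)),np.degrees(np.arctan2(*np.linalg.svd(q[:,:2]-q[:,:2].mean(0))[2][0][::-1])))
print(q[:,2].max())
"
```

```text
73 [0.5557 0.0278 0.2049] ((0.5562512278556824, 0.028171859681606293), (0.03453349322080612, 0.00880537647753954), 23.488136291503906) -155.7796930065083
0.2095550599804804
```

```bash
python3 -c "
from workcell import env
print(env.hand_in())"
```

```text
the job is handed in; nothing more can be done
None
```

The red key is fully home in the grinder's socket, turned clockwise until the torque rose to about 0.115 N m (roughly twice the adjuster's friction, so I took that as the coarse stop), and left standing there with the arm clear; the job is handed in, its verdict not shown.

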